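# File the burr off a plate held against a filing stop

### The job

Take the hand file from the blue tray and file the burr off the top edge of the steel plate in the grey filing stop: at least two strokes straight across the edge, each using the middle 8 cm of the blade, pushing forward only (towards the stop wall, so that the edge passes from the blade's front towards its rear) under light steady pressure, and lifting the file clear on the way back, because the plate merely leans on the stop and must not be dragged off it. Then lay the file flat back in its tray, let go, and leave the rings and the dial gauge alone.

Things in the scene. Friction and masses are not known exactly. Their poses are not given: they have to be found in the camera images.
- file: Hand file, 0.3 to 0.45 kg, lying teeth down. Dark blade 160 (x) x 30 (y) x 8 (z) mm; origin at the centre of its flat underside (working face), x along the blade to its front (bright nose, to x = +90 mm; red cap at the rear), z up. A pale wooden grip bar 100 (x) x 22 (y) x 24 (z) mm is held centred over it, 33 to 57 mm above the origin, on posts at x = +-36 mm.
- file_grip (a point): Middle of the file's grip bar, 45 mm above the working face and 12 mm below the bar's top: grip here from above, across y.
- tray: Fixed blue open tray 220 (x) x 110 (y) x 18 mm high, walls 4 mm, inner floor about 4 mm above the table; origin at the centre of its underside. The file lies in it, its x roughly along the tray's x, and must go back so.
- stop: Grey filing stop fixed to the bench: base 150 (x) x 110 (y) x 20 mm, origin at the centre of its underside, x = forward filing direction. A wall 90 mm wide, top 50 mm above the bench, stands behind the plate (x = +4 to +26 mm). The steel plate, 8 mm thick (x), 60 mm wide (y), stands on edge at x = 0 against the wall, its upper edge burred (brassy line).
- edge (a point): On the stop at x = 0, y = 0, 87 mm above the bench: in plan the middle of the plate's top edge. The true edge height differs from run to run, 70 to 104 mm above the bench, and must be found by feel. The plate sits on a stiff rubber pad (10 N per mm, up to 8 mm). File with at least 3 N, best 6 to 12 N; over 20 N spoils the plate.
- plate (a joint): How far (m) the plate has been pulled back (to the stop's -x) off the stop wall: 0 against the wall, up to 0.030. Only about 1 N of friction holds it, so a file dragged back under pressure takes it along.
- ring_a: Bystander: loose steel bearing ring, 68 mm across, 22 mm high, origin at the centre of its underside.
- ring_b: Bystander: loose steel bearing ring, 52 mm across, 30 mm high, origin at the centre of its underside.
- gauge: Bystander: dial gauge on a round foot 64 mm across, 127 mm high overall, origin at the centre of its underside.
Things that resemble listed ones, but are neither listed nor needed, are in the scene too. Leave any pink or turquoise look-alike of the file alone.

How it is judged:
On the way, in this order (a step that is already met when the one before it is completed fails the run):
1. first stroke: the file bears on the plate's edge with its front part, at 3 N or more, roughly square to the edge (x of edge in the frame of file between 0.025 and 0.07 m and contact force between file and stop above 3 N and angle between the x axis of file and the x axis of stop, either way round below 0.2 rad and y of file in the frame of stop between -0.025 and 0.025 m), for 0.02 s.
2. first stroke: the file bears on the plate's edge with its middle, just ahead of its centre, at 3 N or more, roughly square to the edge (x of edge in the frame of file between 0.002 and 0.022 m and contact force between file and stop above 3 N and angle between the x axis of file and the x axis of stop, either way round below 0.2 rad and y of file in the frame of stop between -0.025 and 0.025 m), for 0.02 s.
3. first stroke: the file bears on the plate's edge with its middle, just behind its centre, at 3 N or more, roughly square to the edge (x of edge in the frame of file between -0.022 and -0.002 m and contact force between file and stop above 3 N and angle between the x axis of file and the x axis of stop, either way round below 0.2 rad and y of file in the frame of stop between -0.025 and 0.025 m), for 0.02 s.
4. first stroke: the file bears on the plate's edge with its rear part, at 3 N or more, roughly square to the edge (x of edge in the frame of file between -0.07 and -0.025 m and contact force between file and stop above 3 N and angle between the x axis of file and the x axis of stop, either way round below 0.2 rad and y of file in the frame of stop between -0.025 and 0.025 m), for 0.02 s.
5. the file, lifted clear, comes back over the plate (its middle above the edge, touching nothing) (x of edge in the frame of file between -0.015 and 0.015 m and contact force between file and stop below 0.05 N), for 0.02 s.
6. the file is back with its front part over the edge, still lifted clear (x of edge in the frame of file between 0.025 and 0.09 m and contact force between file and stop below 0.05 N), for 0.02 s.
7. second stroke: the file bears on the plate's edge with its front part, at 3 N or more, roughly square to the edge (all of step 1), for 0.02 s.
8. second stroke: the file bears on the plate's edge with its middle, just ahead of its centre, at 3 N or more, roughly square to the edge (all of step 2), for 0.02 s.
9. second stroke: the file bears on the plate's edge with its middle, just behind its centre, at 3 N or more, roughly square to the edge (all of step 3), for 0.02 s.
10. second stroke: the file bears on the plate's edge with its rear part, at 3 N or more, roughly square to the edge (all of step 4), for 0.02 s.
At the end, for the whole second after the job is handed in: The file lies flat (within 0.08 rad) and at rest on the tray's floor, its origin within 40 mm along and 50 mm across of the tray's centre, released, and the plate is still within 4 mm of the stop wall (x of file in the frame of tray between -0.04 and 0.04 m and y of file in the frame of tray between -0.05 and 0.05 m and z of file in the frame of tray below 0.008 m and angle between file's own z axis and vertical below 0.08 rad and contact force between file and tray above 1 N and linear speed of file below 0.02 m/s and value of joint plate below 0.004 m); the robot touches nothing.
It fails at once if file pressed against the stop or plate with more than 20 N (contact force between file and stop above 20 N).
It fails at once if plate dragged more than 4 mm back off the stop wall (value of joint plate above 0.004 m).
It fails at once if a bystander ring or the gauge moved more than 15 mm (distance of any of ring_a, ring_b, gauge from where it was at the start of the episode above 0.015 m).
It also fails if it takes over 70 s, if anything falls off the work surface, if the arm or the gripper's body presses on something with over 40 N, if the wrist force passes 120 N, or if a joint passes its speed limit or range.

### The arm

A 6-joint arm with a two-finger parallel gripper is mounted at the origin on the work surface. World frame = base frame: x ahead of the robot, y to its left, z up, the work surface at z = 0. Lengths are in m, angles in rad, forces in N, time in s.
With the tool pointing down it reaches from about 0.375 to 0.9 m from the base axis. Payload 3.1 kg.
Tool frame: the origin (TCP) lies at the very end of the fingers, on their centre line; the grasp point (between the pads) lies 19 mm behind it; z points along the fingers, y is the line along which they close (so a half turn about z gives the same grasp; the last joint's range is limited). The gripper opens to 87 mm and grips with 3 to 60 N. Pads are 19 mm wide; open, the fingers measure 117 mm over their backs; the gripper's body (75 mm by 190 mm) begins 51 mm behind the grasp point.
Start: joints at [1.046, 0.527, 1.433, -0, 1.181, -0.178], TCP at [0.212, 0.588, 0.223] pointing down, gripper open.
Joint ranges: [-3.08, 3.08], [-0.75, 2.2], [0.22, 2.44], [-1.43, 4.57], [0, 2.65], [-2.85, 2.85]. Speed limits (rad/s): [2.79, 2.79, 3.14, 3.14, 3.14, 3.14].

### API

Orientations are given as a unit quaternion [x, y, z, w].
In Python, from rig import status, viewer, robot gives the robot as it stands.
- The arm moves only by the tool arm_command, never from a script. Its arguments are lists of equal length, an entry for each row: "delta_rot": the turn, a rotation vector about the tool's x, y, z in degrees, a list of three; "delta_pos": the shift along the tool's x, y, z in m, a list of three; "gripper": the closure, from -1 (fully open) to 1 (shut). In form: {"delta_rot": [[rx, ry, rz], ...], "delta_pos": [[dx, dy, dz], ...], "gripper": [gripper, ...]}. A call has 1 to 12 rows; each row is the pose to reach, as a shift and turn from the pose commanded when the call began, along the tool's axes at that moment; what a row does not reach only later rows make up. A row lasts 1/12 s, in which the tool goes at most 41.7 mm and 7.16 degrees, less where a joint would pass 70% of its speed; a pose out of reach is approached as far as the arm can. A call with a gripper value outside its range is refused whole. The fingers move at their own pace and stop on an object; "grip_force" is the grip in N (left out, the last holds). Time passes only in rows, so rows that repeat a pose let the fingers close. It gives the time, the measured TCP pose, the force, the opening and the grip force at its end, in the units of the state.
- status.get_obs(): the state, without advancing time (a new reading comes with each control period).
- viewer.camera(name): name is "side" or "top" or "wrist"; returns a dict with "pixels" (480x640x3 uint8, blue, green, red), "fx", "fy", "cx", "cy" (pixels), "pose" (4x4, takes a point from camera to world coordinates); the wrist camera has in their place "mount" (4x4, takes a point from camera to tool coordinates, whose origin is the TCP and whose axes are the flange's). Camera axes: x right, y down, z forward; pixel columns grow to the right and rows downward; lengths in m; the calibration is good to about 2 mm. A picture is of the moment at which its call begins: read the wrist's pose just before it. There is no depth.
- robot.hand_in(): hands the job in; it is judged then, once.
The state is a dict: "time": time; "q": joint angles; "joint_velocities": joint speeds; "joint_torque": joint torques, N m; "position": TCP position; "tool_rot": TCP orientation; "ft_force": force on the tool from outside, world axes, zero at the start; "moment": the same for the moment, N m; "grip_width": finger opening in m; "grip_force": force on a finger pad.
Only numpy, scipy, OpenCV 4.12 (cv2) and the standard library are available. Lean on these libraries where they do the work, as an engineer would, in place of code of your own. Each camera call takes 0.05 s, during which the arm holds its last target. There are 200 camera calls.

## Working session

There is one attempt and no reset: what is moved stays moved. The work goes in short steps, Python scripts to look and compute and a tool call to move; the robot and the scene stay as the last step left them, time stands still between calls to the robot, and variables do not carry over. Pictures are saved under pics/ and viewed, at most 10 in all, crops included, and the job is handed in when it is done.

Besides the shell and the picture viewer there is one more tool, called after "Request:" as name(argument=value, ...) on one line, values as JSON. arm_command: Moves the arm, as the interface text tells. Its arguments: {"type":"object","properties":{"delta_rot":{"type":"array","items":{"type":"array","items":{"type":"number"}}},"delta_pos":{"type":"array","items":{"type":"array","items":{"type":"number"}}},"gripper":{"type":"array","items":{"type":"number"}},"grip_force":{"type":"number"}},"required":["delta_rot","delta_pos","gripper"]}

```bash
mkdir -p pics
cat > h.py <<'E'
import numpy as np, cv2
from rig import status, viewer, robot
from scipy.spatial.transform import Rotation as R
def cam(name):
    o=status.get_obs(); c=viewer.camera(name)
    if name=="wrist":
        T=np.eye(4);T[:3,:3]=R.from_quat(o["tool_rot"]).as_matrix();T[:3,3]=o["position"]
        c["pose"]=T@np.array(c["mount"])
    c["pose"]=np.array(c["pose"]); return c
def px2w(c,u,v,z):
    d=c["pose"][:3,:3]@np.array([(u-c["cx"])/c["fx"],(v-c["cy"])/c["fy"],1]); p=c["pose"][:3,3]
    return p+d*(z-p[2])/d[2]
def w2px(c,p):
    q=c["pose"][:3,:3].T@(np.array(p)-c["pose"][:3,3]); return c["fx"]*q[0]/q[2]+c["cx"],c["fy"]*q[1]/q[2]+c["cy"]
E
python3 - <<'E'
from h import *
for n in("top","side"):
    c=cam(n); cv2.imwrite(f"pics/{n}1.png",c["pixels"]); print(n,c["pose"].round(3).tolist(),c["fx"],c["cx"],c["cy"])
    np.savez(f"{n}.npz",**{k:c[k] for k in("pixels","fx","fy","cx","cy","pose")})
o=status.get_obs(); print(o)
E
```

```text
top [[0.026, -0.993, 0.112, 0.352], [-1.0, -0.027, -0.013, -0.091], [0.016, -0.111, -0.994, 1.518], [0.0, 0.0, 0.0, 1.0]] 582.0954758576745 313.449149949494 226.66106289373278
side [[0.943, -0.253, 0.214, 0.267], [-0.332, -0.736, 0.591, -0.716], [0.008, -0.628, -0.778, 0.904], [0.0, 0.0, 0.0, 1.0]] 529.9334148837033 331.27879356772803 246.9573079171958
{'time': 0.1, 'q': array([ 1.04651208e+00,  5.28371810e-01,  1.43373726e+00, -3.06126509e-05,
        1.18141182e+00, -1.78502983e-01]), 'joint_velocities': array([ 0.00100508, -0.00239759, -0.00240377,  0.00159801, -0.00036614,
       -0.00205604]), 'joint_torque': array([ 7.56340869e-04, -4.40986097e+01, -1.77151555e+01,  6.35346933e-02,
        5.33420721e-02, -3.49736445e-05]), 'position': array([0.21148702, 0.5874466 , 0.22168209]), 'tool_rot': array([ 1.72024782e-01,  9.85092150e-01, -9.10078617e-04, -3.18566478e-04]), 'ft_force': array([ 0.74075037, -0.7130728 ,  0.56518601]), 'moment': array([-0.02848914,  0.03021775, -0.04202628]), 'grip_force': 0.0, 'grip_width': 0.08715621403063135}
```

View pics/top1.png

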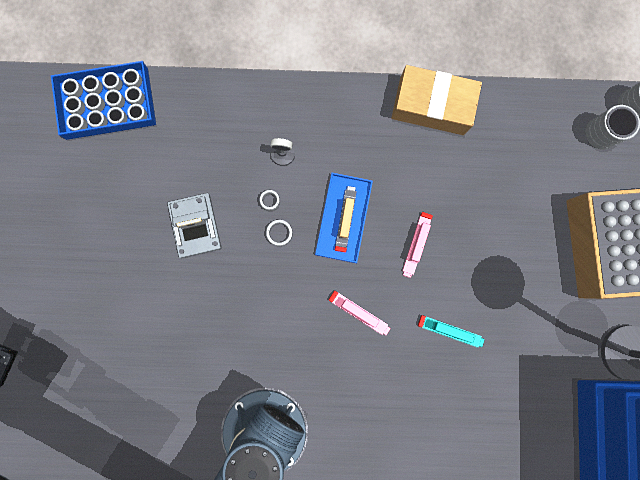

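View pics/side1.png

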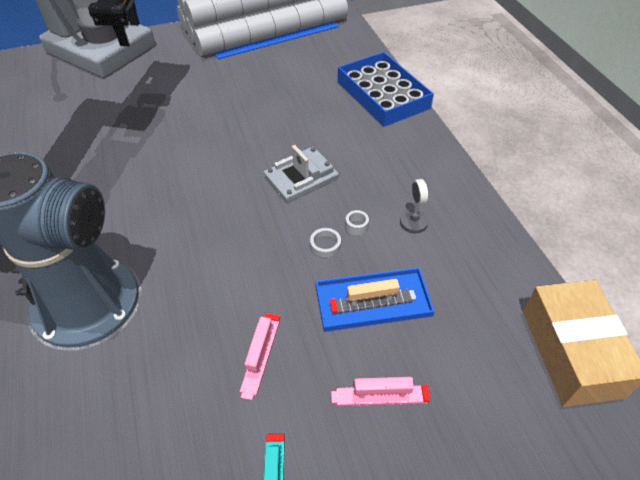

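Run:
```python
import cv2,numpy as np
t=cv2.imread("pics/top1.png");s=cv2.imread("pics/side1.png")
a=cv2.resize(t[185:265,155:235],(400,400),interpolation=cv2.INTER_CUBIC)
b=cv2.resize(s[130:210,255:345],(400,356),interpolation=cv2.INTER_CUBIC); b=cv2.copyMakeBorder(b,0,44,0,0,0)
cv2.imwrite("pics/crop1.png",np.hstack([a,b]))
a=cv2.resize(t[165:270,305:385],(400,525),interpolation=cv2.INTER_CUBIC)
b=cv2.resize(s[260:335,310:440],(400,231),interpolation=cv2.INTER_CUBIC); b=cv2.copyMakeBorder(b,0,294,0,0,0)
cv2.imwrite("pics/crop2.png",np.hstack([a,b]))
```

```text
(no output)
```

View pics/crop1.png

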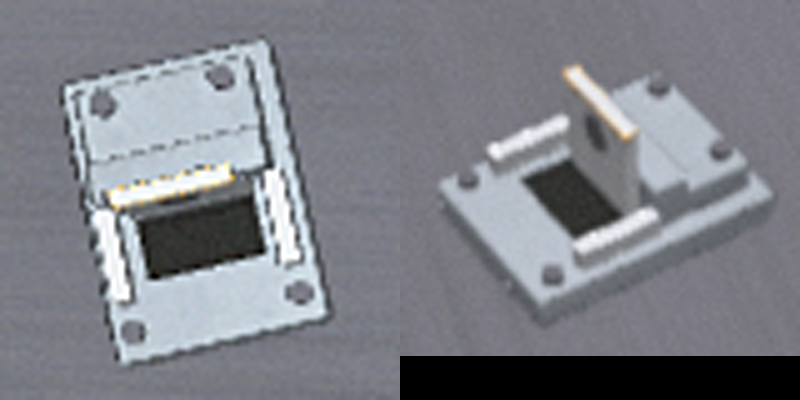

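View pics/crop2.png

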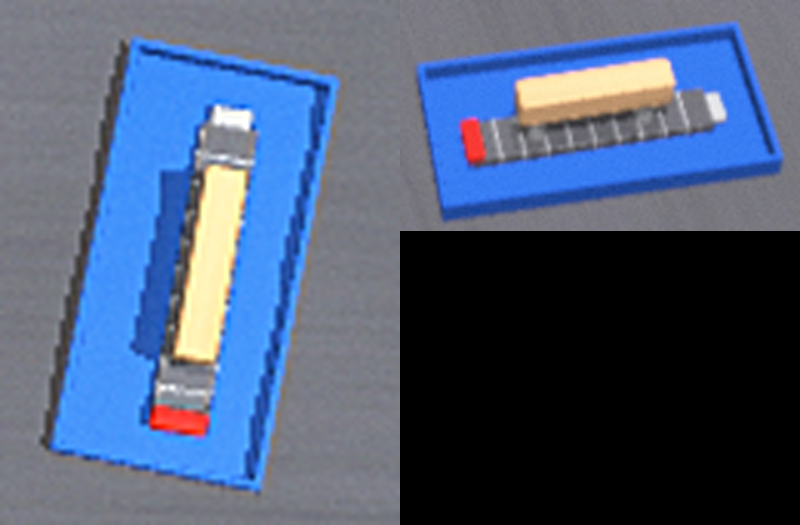

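Crop 1 shows the stop: its wall is on the image-up side, so forward is about world +x, and the base corners are readable. Crop 2 shows the candidates: the wooden-grip file in the blue tray at top px (346,218), pink ones at (417,245) and (358,312), and a turquoise one at (451,331). The one in the tray fits, with its dark blade, pale grip, red cap and bright nose facing up in the image.

Run:
```python
from h import *
c=dict(np.load("top.npz"))
def pts(l,u0,v0,z): return np.array([px2w(c,u0+(a+.5)/5-.5,v0+(b+.5)/5-.5,z) for a,b in l])
def rep(n,P): # order: front-left, front-right, rear-right, rear-left
    f=(P[0]+P[1]-P[2]-P[3]); print(n,P.mean(0).round(4),"yaw",np.degrees(np.arctan2(f[1],f[0])).round(2),"len",np.linalg.norm(f)/2,"wid",np.linalg.norm(P[0]+P[3]-P[1]-P[2])/2)
rep("stop",pts([(65,85),(268,42),(328,318),(122,362)],155,185,.02))
rep("plate87",pts([(108,190),(228,165),(234,184),(112,209)],155,185,.087))
rep("grip",pts([(205,165),(247,168),(215,362),(174,360)],305,165,.061))
rep("tray",pts([(133,40),(338,78),(260,490),(48,447)],305,165,.018))
rep("cap-nose",pts([(213,106),(252,108),(208,434),(150,430)],305,165,.012))
for n,u,v in(("ringb",269,200),("ringa",278,233),("gauge",282,155)): print(n,px2w(c,u,v,.02).round(3))
s=dict(np.load("side.npz"))
# side top-edge midpoint of plate: line-of-sight
u,v=255+(600+0-400)/400*90,130+100/400*90
for z in(.07,.08,.087,.095,.104): print(z,px2w(s,u,v,z).round(4), px2w(c,155+170.5/5-.4,185+187/5-.4,z).round(4))
```

```text
stop [0.5164 0.1978 0.02  ] yaw 14.56 len 0.1474651844377273 wid 0.10717288852954514
plate87 [0.5156 0.1976 0.087 ] yaw 17.35 len 0.00981071405881696 wid 0.0605155417047704
grip [ 0.5417 -0.1939  0.061 ] yaw -8.01 len 0.10044074084406604 wid 0.021012211984727035
tray [ 0.5477 -0.189   0.018 ] yaw -10.02 len 0.21913327627696044 wid 0.1103977763444235
cap-nose [ 0.5453 -0.1951  0.012 ] yaw -8.15 len 0.17347138436256035 wid 0.025345408051995814
ringb [0.587 0.006 0.02 ]
ringa [ 0.501 -0.02   0.02 ]
gauge [ 0.707 -0.024  0.02 ]
0.07 [0.5225 0.2119 0.07  ] [0.5176 0.2011 0.07  ]
0.08 [0.5195 0.2008 0.08  ] [0.5164 0.1991 0.08  ]
0.087 [0.5173 0.193  0.087 ] [0.5156 0.1977 0.087 ]
0.095 [0.5149 0.1841 0.095 ] [0.5147 0.1961 0.095 ]
0.104 [0.5121 0.1741 0.104 ] [0.5137 0.1942 0.104 ]
```

```bash
cat >> h.py <<'E'
def plan(p,yaw,show=True):
    "delta for the tool pointing down, file x axis at yaw (deg), = -tool x"
    o=status.get_obs(); Rc=R.from_quat(o["tool_rot"]); y=np.radians(yaw)
    Rt=R.from_matrix(np.array([[-np.cos(y),-np.sin(y),0],[-np.sin(y),np.cos(y),0],[0,0,-1]]).T)
    dp=Rc.inv().apply(np.array(p)-o["position"]); dr=np.degrees((Rc.inv()*Rt).as_rotvec())
    print("t",o["time"].__round__(2),"pos",o["position"].round(4),"F",o["ft_force"].round(2),"M",o["moment"].round(3),"w",round(o["grip_width"],4),"gf",round(o["grip_force"],1),"tilt/rot left",dr.round(2)); print("  dpos",dp.round(4),"drot",dr.round(2),"q",o["q"].round(2))
E
python3 -c "
from h import *
plan([.5417,-.194,.16],-8)"
```

```text
t 0.1 pos [0.2115 0.5874 0.2217] F [ 0.74 -0.71  0.57] M [-0.028  0.03  -0.042] w 0.0872 gf 0.0 tilt/rot left [ -0.11  -0.03 -11.81]
  dpos [-0.5755 -0.6232  0.0627] drot [ -0.11  -0.03 -11.81] q [ 1.05  0.53  1.43 -0.    1.18 -0.18]
```

Request:
arm_command(delta_rot=[[0, 0, -12], [0, 0, -12], [0, 0, -12], [0, 0, -12], [0, 0, -12], [0, 0, -12], [0, 0, -12], [0, 0, -12], [0, 0, -12], [0, 0, -12], [0, 0, -12], [0, 0, -12]], delta_pos=[[-0.576, -0.623, 0], [-0.576, -0.623, 0], [-0.576, -0.623, 0], [-0.576, -0.623, 0], [-0.576, -0.623, 0], [-0.576, -0.623, 0], [-0.576, -0.623, 0], [-0.576, -0.623, 0], [-0.576, -0.623, 0], [-0.576, -0.623, 0], [-0.576, -0.623, 0], [-0.576, -0.623, 0]], gripper=[-1, -1, -1, -1, -1, -1, -1, -1, -1, -1, -1, -1], grip_force=60)

```text
time: 1.1
position: [0.4068, 0.1256, 0.2225]
tool_rot: [0.068, 0.998, 0.0, -0.0]
ft_force: [1.0, 0.4, -0.0]
grip_width: 0.0869
grip_force: 0.0
```

```bash
python3 -c "
from h import *
plan([.5417,-.194,.16],-8)"
```

```text
t 1.1 pos [0.4068 0.1256 0.2225] F [ 1.02  0.39 -0.01] M [ 0.051 -0.083 -0.008] w 0.0869 gf 0.0 tilt/rot left [ 0.   -0.01  0.19]
  dpos [-0.1771 -0.2983  0.0624] drot [ 0.   -0.01  0.19] q [ 0.04  0.26  1.91  0.    0.97 -1.4 ]
```

Request:
arm_command(delta_rot=[[0, 0, 0], [0, 0, 0], [0, 0, 0], [0, 0, 0], [0, 0, 0], [0, 0, 0], [0, 0, 0], [0, 0, 0], [0, 0, 0], [0, 0, 0], [0, 0, 0], [0, 0, 0]], delta_pos=[[-0.177, -0.298, 0.03], [-0.177, -0.298, 0.03], [-0.177, -0.298, 0.03], [-0.177, -0.298, 0.03], [-0.177, -0.298, 0.03], [-0.177, -0.298, 0.03], [-0.177, -0.298, 0.062], [-0.177, -0.298, 0.062], [-0.177, -0.298, 0.062], [-0.177, -0.298, 0.062], [-0.177, -0.298, 0.062], [-0.177, -0.298, 0.062]], gripper=[-1, -1, -1, -1, -1, -1, -1, -1, -1, -1, -1, -1])

```text
time: 2.1
position: [0.5406, -0.1907, 0.1602]
tool_rot: [0.068, 0.998, 0.001, -0.001]
ft_force: [-0.7, 0.8, 0.2]
grip_width: 0.0873
grip_force: 0.0
```

```bash
python3 -c "
from h import *
plan([.5417,-.194,.16],-8)
c=cam('wrist'); np.savez('w1.npz',**{k:c[k] for k in('pixels','fx','fy','cx','cy','pose')}); cv2.imwrite('pics/w1.png',c['pixels']); print(w2px(c,[.5417,-.194,.061]))"
```

```text
t 2.1 pos [ 0.5406 -0.1907  0.1602] F [-0.65  0.84  0.21] M [ 0.026 -0.001 -0.015] w 0.0873 gf 0.0 tilt/rot left [ 0.07 -0.12  0.19]
  dpos [-0.0015 -0.0031  0.0002] drot [ 0.07 -0.12  0.19] q [-0.53  0.54  1.62  0.    0.98 -1.97]
(np.float64(309.0837781248281), np.float64(240.99921758622295))
```

View pics/w1.png

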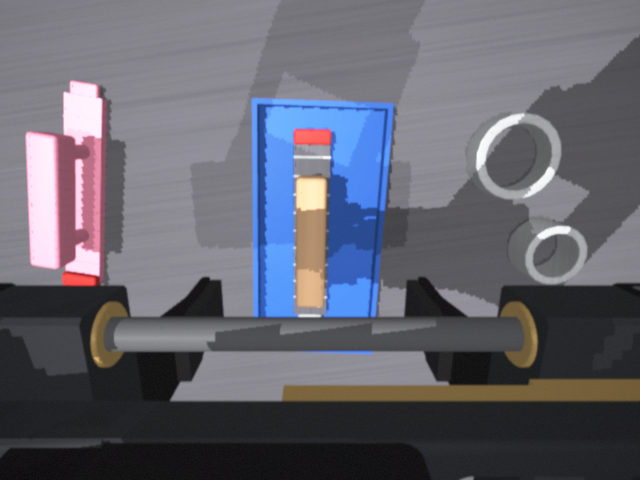

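The wrist view shows the bar's centre at (311,243), against a predicted (309,241), and the bar is aligned to within about 1°. I'll descend, since the fingers straddle it.

```bash
python3 -c "
from h import *
c=dict(np.load('w1.npz'))
g=px2w(c,311,243,.061); print(g, px2w(c,311.5,178,.061)-px2w(c,310.5,307,.061)); plan([g[0],g[1],.031],-8)"
```

```text
[ 0.54340688 -0.19281392  0.061     ] [-0.09792092  0.01432115  0.        ]
t 2.15 pos [ 0.5408 -0.1903  0.1607] F [-0.27 -0.58 -0.27] M [-0.01   0.011 -0.012] w 0.0871 gf 0.0 tilt/rot left [ 0.05 -0.07  0.23]
  dpos [-0.0031 -0.0022  0.1297] drot [ 0.05 -0.07  0.23] q [-0.53  0.54  1.62  0.    0.98 -1.97]
```

Request:
arm_command(delta_rot=[[0, 0, 0.2], [0, 0, 0.2], [0, 0, 0.2], [0, 0, 0.2], [0, 0, 0.2], [0, 0, 0.2], [0, 0, 0.2], [0, 0, 0.2], [0, 0, 0.2], [0, 0, 0.2], [0, 0, 0.2], [0, 0, 0.2]], delta_pos=[[-0.003, -0.002, 0.03], [-0.003, -0.002, 0.06], [-0.003, -0.002, 0.09], [-0.003, -0.002, 0.11], [-0.003, -0.002, 0.129], [-0.003, -0.002, 0.129], [-0.003, -0.002, 0.129], [-0.003, -0.002, 0.129], [-0.003, -0.002, 0.129], [-0.003, -0.002, 0.129], [-0.003, -0.002, 0.129], [-0.003, -0.002, 0.129]], gripper=[-1, -1, -1, -1, -1, -1, 1, 1, 1, 1, 1, 1], grip_force=60)

```text
time: 3.15
position: [0.5447, -0.1944, 0.0324]
tool_rot: [0.07, 0.998, -0.0, 0.001]
ft_force: [-0.4, 0.6, 0.2]
grip_width: 0.0547
grip_force: 0.0
```

```bash
python3 -c "
from h import *
plan([.5434,-.193,.031],-8)"
```

```text
t 3.15 pos [ 0.5447 -0.1944  0.0324] F [-0.41  0.57  0.16] M [ 0.068 -0.05   0.033] w 0.0547 gf 0.0 tilt/rot left [-0.03  0.08 -0.01]
  dpos [0.0014 0.0012 0.0014] drot [-0.03  0.08 -0.01] q [-0.54  0.74  1.69  0.    0.71 -1.97]
```

Closing continues; then I lift straight up.

Request:
arm_command(delta_rot=[[0, 0, 0], [0, 0, 0], [0, 0, 0], [0, 0, 0], [0, 0, 0], [0, 0, 0], [0, 0, 0], [0, 0, 0], [0, 0, 0], [0, 0, 0], [0, 0, 0], [0, 0, 0]], delta_pos=[[0, 0, 0], [0, 0, 0], [0, 0, 0], [0, 0, 0], [0, 0, 0], [0, 0, 0], [0, 0, 0], [0, 0, 0], [0, 0, 0], [0, 0, 0], [0, 0, 0], [0, 0, 0]], gripper=[1, 1, 1, 1, 1, 1, 1, 1, 1, 1, 1, 1])

```text
time: 4.15
position: [0.5442, -0.194, 0.0314]
tool_rot: [0.07, 0.998, 0.0, -0.0]
ft_force: [0.2, 0.6, -1.0]
grip_width: 0.0215
grip_force: 59.9
```

Request:
arm_command(delta_rot=[[0, 0, 0], [0, 0, 0], [0, 0, 0], [0, 0, 0], [0, 0, 0], [0, 0, 0], [0, 0, 0], [0, 0, 0], [0, 0, 0], [0, 0, 0], [0, 0, 0], [0, 0, 0]], delta_pos=[[0, 0, -0.02], [0, 0, -0.04], [0, 0, -0.07], [0, 0, -0.1], [0, 0, -0.13], [0, 0, -0.16], [0, 0, -0.18], [0, 0, -0.18], [0, 0, -0.18], [0, 0, -0.18], [0, 0, -0.18], [0, 0, -0.18]], gripper=[1, 1, 1, 1, 1, 1, 1, 1, 1, 1, 1, 1])

```text
time: 5.15
position: [0.543, -0.1935, 0.2093]
tool_rot: [0.07, 0.998, 0.001, -0.002]
ft_force: [0.2, 0.0, -5.2]
grip_width: 0.0217
grip_force: 59.9
```

```bash
python3 -c "
from h import *
plan([.44,.177,.215],14.5)"
```

```text
t 5.15 pos [ 0.543  -0.1935  0.2093] F [ 0.21  0.03 -5.16] M [ 0.003 -0.005 -0.039] w 0.0217 gf 59.9 tilt/rot left [  0.15  -0.22 -22.52]
  dpos [ 0.1537  0.3525 -0.0045] drot [  0.15  -0.22 -22.52] q [-0.54  0.48  1.57 -0.    1.1  -1.97]
```

```bash
python3 -c "
from h import *
plan([.468,.1853,.209],14.5)"
```

```text
t 5.15 pos [ 0.543  -0.1935  0.2093] F [ 0.21  0.03 -5.16] M [ 0.003 -0.005 -0.039] w 0.0217 gf 59.9 tilt/rot left [  0.15  -0.22 -22.52]
  dpos [0.1271 0.3646 0.0015] drot [  0.15  -0.22 -22.52] q [-0.54  0.48  1.57 -0.    1.1  -1.97]
```

Request:
arm_command(delta_rot=[[0, 0, -2], [0, 0, -4], [0, 0, -7], [0, 0, -10], [0, 0, -13], [0, 0, -16], [0, 0, -19], [0, 0, -22.5], [0, 0, -22.5], [0, 0, -22.5], [0, 0, -22.5], [0, 0, -22.5]], delta_pos=[[0.012, 0.036, 0], [0.025, 0.073, 0], [0.038, 0.109, 0], [0.051, 0.146, 0], [0.064, 0.182, 0], [0.076, 0.219, 0], [0.089, 0.255, 0], [0.102, 0.292, 0], [0.115, 0.33, 0], [0.127, 0.365, 0], [0.127, 0.365, 0], [0.127, 0.365, 0]], gripper=[1, 1, 1, 1, 1, 1, 1, 1, 1, 1, 1, 1])

```text
time: 6.15
position: [0.4681, 0.1869, 0.2105]
tool_rot: [-0.129, 0.992, -0.0, -0.001]
ft_force: [-0.1, -0.7, -4.6]
grip_width: 0.0216
grip_force: 59.9
```

```bash
python3 -c "
from h import *
plan([.468,.1853,.139],14.5)
c=cam('side'); np.savez('s2.npz',**{k:c[k] for k in('pixels','fx','fy','cx','cy','pose')}); t=cam('top')
a=cv2.resize(c['pixels'][70:220,230:370],(560,600));b=cv2.resize(t['pixels'][150:270,150:206],(240,514)); b=cv2.copyMakeBorder(b,0,86,0,0,0); cv2.imwrite('pics/s2.png',np.hstack([a,b]))"
```

```text
t 6.15 pos [0.4681 0.1869 0.2105] F [-0.07 -0.67 -4.59] M [ 0.037  0.019 -0.026] w 0.0216 gf 59.9 tilt/rot left [-0.   -0.12  0.27]
  dpos [ 0.0003 -0.0015  0.0715] drot [-0.   -0.12  0.27] q [ 0.16  0.38  1.74 -0.    1.02 -1.67]
```

View pics/s2.png

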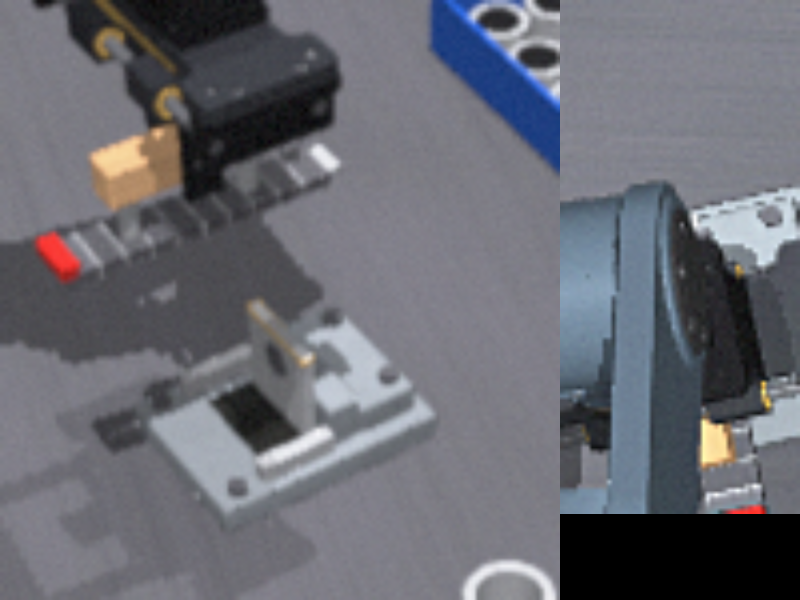

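The side view shows the file held level, nose forward, square over the plate, whose top edge is at about crop (283,330). Next I descend to 0.137 m and probe.

Request:
arm_command(delta_rot=[[0, 0, 0.2], [0, 0, 0.2], [0, 0, 0.2], [0, 0, 0.2], [0, 0, 0.2], [0, 0, 0.2], [0, 0, 0.2]], delta_pos=[[0, -0.0015, 0.02], [0, -0.0015, 0.04], [0, -0.0015, 0.06], [0, -0.0015, 0.073], [0, -0.0015, 0.073], [0, -0.0015, 0.073], [0, -0.0015, 0.073]], gripper=[1, 1, 1, 1, 1, 1, 1])

```text
time: 6.83
position: [0.4709, 0.1827, 0.1391]
tool_rot: [-0.124, 0.992, -0.0, 0.001]
ft_force: [0.5, -0.7, -4.6]
grip_width: 0.0213
grip_force: 59.9
```

Request:
arm_command(delta_rot=[[0, 0, 0], [0, 0, 0], [0, 0, 0], [0, 0, 0], [0, 0, 0], [0, 0, 0], [0, 0, 0], [0, 0, 0], [0, 0, 0], [0, 0, 0]], delta_pos=[[0, 0, 0.001], [0, 0, 0.002], [0, 0, 0.003], [0, 0, 0.004], [0, 0, 0.005], [0, 0, 0.006], [0, 0, 0.007], [0, 0, 0.008], [0, 0, 0.008], [0, 0, 0.008]], gripper=[1, 1, 1, 1, 1, 1, 1, 1, 1, 1])

```text
time: 7.67
position: [0.4697, 0.1836, 0.1304]
tool_rot: [-0.124, 0.992, -0.0, -0.0]
ft_force: [0.3, -0.7, -4.0]
grip_width: 0.0214
grip_force: 59.9
```

```bash
python3 -c "
from h import *
plan([.468,.1853,.115],14.5)"
```

```text
t 7.67 pos [0.4697 0.1836 0.1304] F [ 0.25 -0.71 -4.02] M [0.049 0.032 0.025] w 0.0214 gf 59.9 tilt/rot left [ 0.   -0.01 -0.21]
  dpos [0.0012 0.0021 0.0154] drot [ 0.   -0.01 -0.21] q [ 0.15  0.51  1.82 -0.    0.81 -1.67]
```

Request:
arm_command(delta_rot=[[0, 0, 0], [0, 0, 0], [0, 0, 0], [0, 0, 0], [0, 0, 0], [0, 0, 0], [0, 0, 0], [0, 0, 0], [0, 0, 0], [0, 0, 0], [0, 0, 0], [0, 0, 0]], delta_pos=[[0, 0.002, 0.001], [0, 0.002, 0.002], [0, 0.002, 0.003], [0, 0.002, 0.004], [0, 0.002, 0.005], [0, 0.002, 0.006], [0, 0.002, 0.007], [0, 0.002, 0.008], [0, 0.002, 0.009], [0, 0.002, 0.01], [0, 0.002, 0.01], [0, 0.002, 0.01]], gripper=[1, 1, 1, 1, 1, 1, 1, 1, 1, 1, 1, 1])

```text
time: 8.67
position: [0.4692, 0.1855, 0.1205]
tool_rot: [-0.124, 0.992, -0.0, -0.0]
ft_force: [0.3, 0.2, -4.0]
grip_width: 0.0217
grip_force: 59.9
```

```bash
python3 -c "
from h import *
plan([.468,.1853,.115],14.5)"
```

```text
t 8.67 pos [0.4692 0.1855 0.1205] F [ 0.27  0.17 -3.97] M [0.069 0.003 0.038] w 0.0217 gf 59.9 tilt/rot left [ 0.   -0.01 -0.21]
  dpos [0.0012 0.0001 0.0055] drot [ 0.   -0.01 -0.21] q [ 0.15  0.53  1.83 -0.    0.79 -1.67]
```

Request:
arm_command(delta_rot=[[0, 0, 0], [0, 0, 0], [0, 0, 0], [0, 0, 0], [0, 0, 0]], delta_pos=[[0, 0, 0.001], [0, 0, 0.002], [0, 0, 0.002], [0, 0, 0.002], [0, 0, 0.002]], gripper=[1, 1, 1, 1, 1])

```text
time: 9.08
position: [0.4693, 0.1855, 0.1185]
tool_rot: [-0.124, 0.992, 0.0, -0.0]
ft_force: [1.3, 0.2, -4.3]
grip_width: 0.0214
grip_force: 59.9
```

```bash
python3 -c "
from h import *
plan([.468,.1853,.115],14.5)"
```

```text
t 9.08 pos [0.4693 0.1855 0.1185] F [ 1.34  0.24 -4.31] M [ 0.015  0.011 -0.044] w 0.0214 gf 59.9 tilt/rot left [ 0.   -0.   -0.22]
  dpos [0.0013 0.0001 0.0035] drot [ 0.   -0.   -0.22] q [ 0.15  0.53  1.83  0.    0.78 -1.67]
```

The arm_command report gives the force, so I'll step 1 mm at a time.

Request:
arm_command(delta_rot=[[0, 0, 0], [0, 0, 0], [0, 0, 0], [0, 0, 0]], delta_pos=[[0, 0, 0.0005], [0, 0, 0.001], [0, 0, 0.001], [0, 0, 0.001]], gripper=[1, 1, 1, 1])

```text
time: 9.42
position: [0.4692, 0.1855, 0.1175]
tool_rot: [-0.124, 0.992, -0.0, -0.0]
ft_force: [-0.0, -0.6, -3.9]
grip_width: 0.0216
grip_force: 59.9
```

Request:
arm_command(delta_rot=[[0, 0, 0], [0, 0, 0], [0, 0, 0], [0, 0, 0]], delta_pos=[[0, 0, 0.0005], [0, 0, 0.001], [0, 0, 0.001], [0, 0, 0.001]], gripper=[1, 1, 1, 1])

```text
time: 9.75
position: [0.4692, 0.1855, 0.1165]
tool_rot: [-0.124, 0.992, -0.0, -0.0]
ft_force: [0.6, -0.2, -4.0]
grip_width: 0.0215
grip_force: 59.9
```

Request:
arm_command(delta_rot=[[0, 0, 0], [0, 0, 0], [0, 0, 0], [0, 0, 0]], delta_pos=[[0, 0, 0.0005], [0, 0, 0.001], [0, 0, 0.001], [0, 0, 0.001]], gripper=[1, 1, 1, 1])

```text
time: 10.08
position: [0.4692, 0.1855, 0.1155]
tool_rot: [-0.124, 0.992, -0.0, -0.0]
ft_force: [-0.6, -0.0, -5.1]
grip_width: 0.0213
grip_force: 59.9
```

Request:
arm_command(delta_rot=[[0, 0, 0], [0, 0, 0], [0, 0, 0], [0, 0, 0]], delta_pos=[[0, 0, 0.0005], [0, 0, 0.001], [0, 0, 0.001], [0, 0, 0.001]], gripper=[1, 1, 1, 1])

```text
time: 10.42
position: [0.4692, 0.1855, 0.1145]
tool_rot: [-0.124, 0.992, -0.0, -0.0]
ft_force: [0.2, -0.1, -4.0]
grip_width: 0.0217
grip_force: 59.9
```

Request:
arm_command(delta_rot=[[0, 0, 0], [0, 0, 0], [0, 0, 0], [0, 0, 0]], delta_pos=[[0, 0, 0.0005], [0, 0, 0.001], [0, 0, 0.001], [0, 0, 0.001]], gripper=[1, 1, 1, 1])

```text
time: 10.75
position: [0.4692, 0.1855, 0.1135]
tool_rot: [-0.124, 0.992, -0.0, -0.0]
ft_force: [0.6, 1.0, -4.7]
grip_width: 0.0214
grip_force: 59.9
```

Request:
arm_command(delta_rot=[[0, 0, 0], [0, 0, 0], [0, 0, 0], [0, 0, 0]], delta_pos=[[0, 0, 0.0005], [0, 0, 0.001], [0, 0, 0.001], [0, 0, 0.001]], gripper=[1, 1, 1, 1])

```text
time: 11.08
position: [0.4692, 0.1855, 0.1125]
tool_rot: [-0.124, 0.992, -0.0, -0.0]
ft_force: [-0.3, 0.4, -3.7]
grip_width: 0.0219
grip_force: 59.9
```

Request:
arm_command(delta_rot=[[0, 0, 0], [0, 0, 0], [0, 0, 0], [0, 0, 0]], delta_pos=[[0, 0, 0.0005], [0, 0, 0.001], [0, 0, 0.001], [0, 0, 0.001]], gripper=[1, 1, 1, 1])

```text
time: 11.42
position: [0.4692, 0.1855, 0.1115]
tool_rot: [-0.124, 0.992, -0.0, -0.0]
ft_force: [0.9, 0.8, -4.3]
grip_width: 0.0215
grip_force: 59.9
```

Request:
arm_command(delta_rot=[[0, 0, 0], [0, 0, 0], [0, 0, 0], [0, 0, 0]], delta_pos=[[0, 0, 0.0005], [0, 0, 0.001], [0, 0, 0.001], [0, 0, 0.001]], gripper=[1, 1, 1, 1])

```text
time: 11.75
position: [0.4692, 0.1855, 0.1105]
tool_rot: [-0.124, 0.992, 0.0, -0.0]
ft_force: [0.4, -0.3, -4.6]
grip_width: 0.0214
grip_force: 59.9
```

Request:
arm_command(delta_rot=[[0, 0, 0], [0, 0, 0], [0, 0, 0], [0, 0, 0]], delta_pos=[[0, 0, 0.0005], [0, 0, 0.001], [0, 0, 0.001], [0, 0, 0.001]], gripper=[1, 1, 1, 1])

```text
time: 12.08
position: [0.4692, 0.1855, 0.1095]
tool_rot: [-0.124, 0.992, -0.0, -0.0]
ft_force: [-0.8, -0.2, -6.2]
grip_width: 0.0214
grip_force: 59.9
```

Request:
arm_command(delta_rot=[[0, 0, 0], [0, 0, 0], [0, 0, 0], [0, 0, 0]], delta_pos=[[0, 0, 0.0005], [0, 0, 0.001], [0, 0, 0.001], [0, 0, 0.001]], gripper=[1, 1, 1, 1])

```text
time: 12.42
position: [0.4692, 0.1855, 0.1085]
tool_rot: [-0.124, 0.992, -0.0, -0.0]
ft_force: [0.5, 0.7, -3.6]
grip_width: 0.0218
grip_force: 59.9
```

```bash
python3 -c "
from h import *
plan([.468,.1853,.115],14.5)"
```

```text
t 12.42 pos [0.4692 0.1855 0.1085] F [ 0.53  0.67 -3.62] M [0.034 0.042 0.013] w 0.0218 gf 59.9 tilt/rot left [ 0.   -0.01 -0.21]
  dpos [ 0.0012  0.0001 -0.0065] drot [ 0.   -0.01 -0.21] q [ 0.15  0.55  1.84 -0.    0.76 -1.67]
```

Request:
arm_command(delta_rot=[[0, 0, 0], [0, 0, 0], [0, 0, 0], [0, 0, 0]], delta_pos=[[0, 0, 0.0005], [0, 0, 0.001], [0, 0, 0.001], [0, 0, 0.001]], gripper=[1, 1, 1, 1])

```text
time: 12.75
position: [0.4694, 0.1855, 0.1077]
tool_rot: [-0.124, 0.992, -0.0, 0.0]
ft_force: [-1.0, -1.0, -1.6]
grip_width: 0.0218
grip_force: 59.9
```

Request:
arm_command(delta_rot=[[0, 0, 0], [0, 0, 0], [0, 0, 0], [0, 0, 0]], delta_pos=[[0, 0, 0.0002], [0, 0, 0.0004], [0, 0, 0.0004], [0, 0, 0.0004]], gripper=[1, 1, 1, 1])

```text
time: 13.08
position: [0.4694, 0.1855, 0.1074]
tool_rot: [-0.124, 0.992, -0.0, 0.0]
ft_force: [-1.0, -0.0, 0.0]
grip_width: 0.0215
grip_force: 59.9
```

```bash
python3 -c "
from h import *
plan([.468,.1853,.115],14.5)"
```

```text
t 13.08 pos [0.4694 0.1855 0.1074] F [-0.96 -0.03  0.01] M [-0.138  0.016 -0.032] w 0.0215 gf 59.9 tilt/rot left [-0.01  0.02 -0.21]
  dpos [ 0.0014  0.0002 -0.0076] drot [-0.01  0.02 -0.21] q [ 0.15  0.55  1.84 -0.    0.76 -1.67]
```

Request:
arm_command(delta_rot=[[0, 0, 0], [0, 0, 0], [0, 0, 0], [0, 0, 0], [0, 0, 0], [0, 0, 0], [0, 0, 0]], delta_pos=[[0, 0, 0.0003], [0, 0, 0.0006], [-0.006, 0, 0.0006], [-0.012, 0, 0.0006], [-0.018, 0, 0.0006], [-0.024, 0, 0.0006], [-0.024, 0, 0.0006]], gripper=[1, 1, 1, 1, 1, 1, 1])

```text
time: 13.67
position: [0.4904, 0.1912, 0.1069]
tool_rot: [-0.124, 0.992, -0.0, -0.003]
ft_force: [-5.9, -1.5, 8.2]
grip_width: 0.0215
grip_force: 59.9
```

```bash
python3 -c "
from h import *
plan([.468,.1853,.115],14.5)"
```

```text
t 13.67 pos [0.4904 0.1912 0.1069] F [-5.87 -1.54  8.18] M [-0.213  0.925 -0.003] w 0.0215 gf 59.9 tilt/rot left [ 0.03 -0.34 -0.2 ]
  dpos [ 0.0232 -0.0002 -0.008 ] drot [ 0.03 -0.34 -0.2 ] q [ 0.16  0.57  1.78  0.    0.8  -1.66]
```

Request:
arm_command(delta_rot=[[0, 0, 0], [0, 0, 0], [0, 0, 0], [0, 0, 0], [0, 0, 0]], delta_pos=[[-0.006, 0, -0.0004], [-0.012, 0, -0.0004], [-0.018, 0, -0.0004], [-0.024, 0, -0.0004], [-0.024, 0, -0.0004]], gripper=[1, 1, 1, 1, 1])

```text
time: 14.08
position: [0.5144, 0.1973, 0.1071]
tool_rot: [-0.124, 0.992, -0.0, -0.002]
ft_force: [-4.8, -1.0, 5.3]
grip_width: 0.0216
grip_force: 59.9
```

```bash
python3 -c "
from h import *
plan([.468,.1853,.115],14.5)"
```

```text
t 14.08 pos [0.5144 0.1973 0.1071] F [-4.85 -0.96  5.27] M [-0.123  0.939 -0.032] w 0.0216 gf 59.9 tilt/rot left [ 0.03 -0.26 -0.2 ]
  dpos [ 0.048  -0.0002 -0.0076] drot [ 0.03 -0.26 -0.2 ] q [ 0.16  0.59  1.72  0.    0.83 -1.66]
```

Request:
arm_command(delta_rot=[[0, 0, 0], [0, 0, 0], [0, 0, 0], [0, 0, 0], [0, 0, 0]], delta_pos=[[-0.006, 0, 0], [-0.012, 0, 0], [-0.018, 0, 0], [-0.024, 0, 0], [-0.024, 0, 0]], gripper=[1, 1, 1, 1, 1])

```text
time: 14.5
position: [0.539, 0.2034, 0.1071]
tool_rot: [-0.124, 0.992, 0.0, -0.001]
ft_force: [-3.1, 0.2, 3.5]
grip_width: 0.0214
grip_force: 59.9
```

```bash
python3 -c "
from h import *
plan([.468,.1853,.115],14.5)"
```

```text
t 14.5 pos [0.539  0.2034 0.1071] F [-3.1   0.17  3.46] M [-0.159  0.906  0.029] w 0.0214 gf 59.9 tilt/rot left [ 0.02 -0.09 -0.21]
  dpos [ 0.0733 -0.     -0.0078] drot [ 0.02 -0.09 -0.21] q [ 0.17  0.62  1.66  0.    0.87 -1.65]
```

Request:
arm_command(delta_rot=[[0, 0, 0], [0, 0, 0], [0, 0, 0], [0, 0, 0], [0, 0, 0]], delta_pos=[[-0.006, 0, 0.0001], [-0.012, 0, 0.0002], [-0.018, 0, 0.0003], [-0.023, 0, 0.0003], [-0.023, 0, 0.0003]], gripper=[1, 1, 1, 1, 1])

```text
time: 14.92
position: [0.5617, 0.2091, 0.1066]
tool_rot: [-0.124, 0.992, 0.0, -0.0]
ft_force: [-3.6, -0.9, 3.8]
grip_width: 0.0214
grip_force: 59.9
```

```bash
python3 -c "
from h import *
plan([.468,.1853,.115],14.5)"
```

```text
t 14.92 pos [0.5617 0.2091 0.1066] F [-3.6  -0.92  3.75] M [-0.191  1.093  0.013] w 0.0214 gf 59.9 tilt/rot left [ 0.01 -0.02 -0.22]
  dpos [ 0.0967  0.0001 -0.0084] drot [ 0.01 -0.02 -0.22] q [ 0.17  0.64  1.6   0.    0.9  -1.65]
```

Request:
arm_command(delta_rot=[[0, 0, 0], [0, 0, 0], [0, 0, 0], [0, 0, 0], [0, 0, 0], [0, 0, 0], [0, 0, 0], [0, 0, 0], [0, 0, 0], [0, 0, 0], [0, 0, 0], [0, 0, 0]], delta_pos=[[-0.003, 0, -0.005], [-0.003, 0, -0.015], [-0.003, 0, -0.025], [-0.003, 0, -0.025], [0.015, 0, -0.025], [0.03, 0, -0.025], [0.045, 0, -0.025], [0.06, 0, -0.025], [0.08, 0, -0.025], [0.096, 0, -0.025], [0.096, 0, -0.025], [0.096, 0, -0.025]], gripper=[1, 1, 1, 1, 1, 1, 1, 1, 1, 1, 1, 1])

```text
time: 15.92
position: [0.4682, 0.1853, 0.1321]
tool_rot: [-0.124, 0.992, 0.0, 0.001]
ft_force: [0.7, -0.0, -4.1]
grip_width: 0.0215
grip_force: 59.9
```

```bash
python3 -c "
from h import *
plan([.468,.1853,.110],14.5)
c=cam('side'); cv2.imwrite('pics/s3.png',cv2.resize(c['pixels'][70:220,230:370],(560,600)))"
```

```text
t 15.92 pos [0.4682 0.1853 0.1321] F [ 0.72 -0.03 -4.06] M [ 0.006 -0.069 -0.088] w 0.0215 gf 59.9 tilt/rot left [-0.    0.08 -0.22]
  dpos [0.0002 0.0001 0.0221] drot [-0.    0.08 -0.22] q [ 0.15  0.5   1.82  0.    0.81 -1.67]
```

View pics/s3.png

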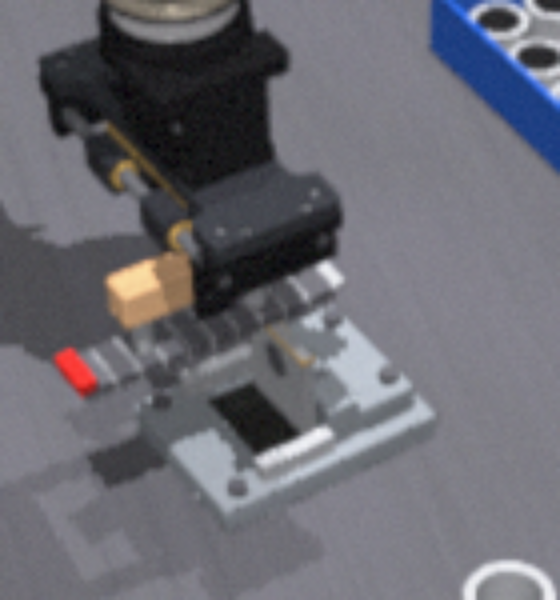

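The side view shows the file clear of the plate and still square. The plate stands against the wall, and its edge at about (290,345) lies under the blade's front. Next I go down for stroke two.

Request:
arm_command(delta_rot=[[0, 0, 0], [0, 0, 0], [0, 0, 0], [0, 0, 0], [0, 0, 0], [0, 0, 0]], delta_pos=[[0, 0, 0.01], [0, 0, 0.018], [0, 0, 0.022], [0, 0, 0.023], [0, 0, 0.023], [0, 0, 0.023]], gripper=[1, 1, 1, 1, 1, 1])

```text
time: 16.47
position: [0.4684, 0.1853, 0.1084]
tool_rot: [-0.124, 0.992, 0.0, -0.0]
ft_force: [0.0, 0.4, -4.2]
grip_width: 0.0214
grip_force: 59.9
```

Request:
arm_command(delta_rot=[[0, 0, 0], [0, 0, 0], [0, 0, 0], [0, 0, 0], [0, 0, 0]], delta_pos=[[0, 0, 0.0005], [0, 0, 0.001], [0, 0, 0.0015], [0, 0, 0.0015], [0, 0, 0.0015]], gripper=[1, 1, 1, 1, 1])

```text
time: 16.88
position: [0.4684, 0.1852, 0.1075]
tool_rot: [-0.124, 0.992, -0.0, 0.0]
ft_force: [-1.3, -0.9, -0.8]
grip_width: 0.0214
grip_force: 59.9
```

Request:
arm_command(delta_rot=[[0, 0, 0], [0, 0, 0], [0, 0, 0], [0, 0, 0], [0, 0, 0], [0, 0, 0], [0, 0, 0]], delta_pos=[[0, 0, 0.0004], [0, 0, 0.0004], [-0.006, 0, 0.0003], [-0.012, 0, 0.0003], [-0.018, 0, 0.0002], [-0.024, 0, 0.0002], [-0.024, 0, 0.0002]], gripper=[1, 1, 1, 1, 1, 1, 1])

```text
time: 17.47
position: [0.4909, 0.1912, 0.1072]
tool_rot: [-0.124, 0.992, -0.0, -0.001]
ft_force: [-4.6, -0.4, 4.3]
grip_width: 0.0218
grip_force: 59.9
```

8.5 N, which is fine. Next 24 mm at a constant height.

Request:
arm_command(delta_rot=[[0, 0, 0], [0, 0, 0], [0, 0, 0], [0, 0, 0], [0, 0, 0]], delta_pos=[[-0.006, 0, 0], [-0.012, 0, 0], [-0.018, 0, 0], [-0.024, 0, 0], [-0.024, 0, 0]], gripper=[1, 1, 1, 1, 1])

```text
time: 17.88
position: [0.5139, 0.1971, 0.1072]
tool_rot: [-0.124, 0.992, -0.0, -0.002]
ft_force: [-3.8, -0.4, 5.2]
grip_width: 0.0212
grip_force: 59.9
```

Request:
arm_command(delta_rot=[[0, 0, 0], [0, 0, 0], [0, 0, 0], [0, 0, 0], [0, 0, 0]], delta_pos=[[-0.006, 0, 0], [-0.012, 0, 0], [-0.018, 0, 0], [-0.024, 0, 0], [-0.024, 0, 0]], gripper=[1, 1, 1, 1, 1])

```text
time: 18.3
position: [0.5388, 0.2033, 0.1071]
tool_rot: [-0.124, 0.992, 0.0, -0.0]
ft_force: [-2.6, 0.2, 4.6]
grip_width: 0.0215
grip_force: 59.9
```

Request:
arm_command(delta_rot=[[0, 0, 0], [0, 0, 0], [0, 0, 0], [0, 0, 0], [0, 0, 0]], delta_pos=[[-0.006, 0, 0.0001], [-0.012, 0, 0.0002], [-0.018, 0, 0.0002], [-0.024, 0, 0.0002], [-0.024, 0, 0.0002]], gripper=[1, 1, 1, 1, 1])

```text
time: 18.72
position: [0.5627, 0.2092, 0.1068]
tool_rot: [-0.124, 0.992, 0.0, 0.001]
ft_force: [-1.6, -0.4, 3.4]
grip_width: 0.0214
grip_force: 59.9
```

Request:
arm_command(delta_rot=[[0, 0, 0], [0, 0, 0], [0, 0, 0], [0, 0, 0], [0, 0, 0], [0, 0, 0], [0, 0, 0], [0, 0, 0]], delta_pos=[[-0.003, 0, -0.005], [-0.003, 0, -0.015], [-0.003, 0, -0.03], [-0.003, 0, -0.06], [-0.003, 0, -0.1], [-0.003, 0, -0.1], [-0.003, 0, -0.1], [-0.003, 0, -0.1]], gripper=[1, 1, 1, 1, 1, 1, 1, 1])

```text
time: 19.38
position: [0.5639, 0.2096, 0.2065]
tool_rot: [-0.124, 0.992, 0.0, 0.0]
ft_force: [-0.2, -0.6, -5.8]
grip_width: 0.0217
grip_force: 59.9
```

```bash
python3 -c "
from h import *
plan([.546,-.190,.205],-9)"
```

```text
t 19.38 pos [0.5639 0.2096 0.2065] F [-0.21 -0.63 -5.84] M [0.075 0.076 0.011] w 0.0217 gf 59.9 tilt/rot left [1.000e-02 0.000e+00 2.328e+01]
  dpos [ 0.1159 -0.3828  0.0014] drot [1.000e-02 0.000e+00 2.328e+01] q [ 0.17  0.51  1.51  0.    1.12 -1.65]
```

Request:
arm_command(delta_rot=[[0, 0, 2], [0, 0, 4], [0, 0, 7], [0, 0, 10], [0, 0, 13], [0, 0, 16], [0, 0, 20], [0, 0, 23], [0, 0, 23], [0, 0, 23], [0, 0, 23], [0, 0, 23]], delta_pos=[[0.012, -0.038, 0], [0.023, -0.076, 0], [0.035, -0.115, 0], [0.046, -0.153, 0], [0.058, -0.191, 0], [0.07, -0.23, 0], [0.081, -0.268, 0], [0.093, -0.306, 0], [0.104, -0.345, 0], [0.116, -0.383, 0], [0.116, -0.383, 0], [0.116, -0.383, 0]], gripper=[1, 1, 1, 1, 1, 1, 1, 1, 1, 1, 1, 1])

```text
time: 20.38
position: [0.5451, -0.1923, 0.2045]
tool_rot: [0.078, 0.997, 0.001, -0.002]
ft_force: [0.7, 0.6, -4.5]
grip_width: 0.0218
grip_force: 59.9
```

```bash
python3 -c "
from h import *
plan([.546,-.191,.038],-9)"
```

```text
t 20.38 pos [ 0.5451 -0.1923  0.2045] F [ 0.69  0.62 -4.52] M [ 0.052 -0.036  0.037] w 0.0218 gf 59.9 tilt/rot left [ 0.08 -0.18  0.01]
  dpos [-0.0012  0.0012  0.1665] drot [ 0.08 -0.18  0.01] q [-0.53  0.49  1.57  0.    1.09 -1.95]
```

Request:
arm_command(delta_rot=[[0, 0, 0], [0, 0, 0], [0, 0, 0], [0, 0, 0], [0, 0, 0], [0, 0, 0], [0, 0, 0], [0, 0, 0], [0, 0, 0], [0, 0, 0], [0, 0, 0], [0, 0, 0]], delta_pos=[[0, 0, 0.03], [0, 0, 0.06], [0, 0, 0.09], [0, 0, 0.12], [0, 0, 0.14], [0, 0, 0.155], [0, 0, 0.163], [0, 0, 0.166], [0, 0, 0.168], [0, 0, 0.168], [0, 0, 0.168], [0, 0, 0.168]], gripper=[1, 1, 1, 1, 1, 1, 1, 1, 1, 1, 1, 1])

```text
time: 21.38
position: [0.5471, -0.1904, 0.0398]
tool_rot: [0.076, 0.997, -0.0, 0.001]
ft_force: [0.2, 0.1, -3.9]
grip_width: 0.0213
grip_force: 59.9
```

```bash
python3 -c "
from h import *
plan([.546,-.191,.0315],-9)"
```

```text
t 21.38 pos [ 0.5471 -0.1904  0.0398] F [ 0.19  0.1  -3.93] M [ 0.036  0.021 -0.006] w 0.0213 gf 59.9 tilt/rot left [-0.05  0.12  0.3 ]
  dpos [ 0.001  -0.0007  0.0083] drot [-0.05  0.12  0.3 ] q [-0.53  0.73  1.68  0.    0.73 -1.95]
```

Request:
arm_command(delta_rot=[[0, 0, 0], [0, 0, 0], [0, 0, 0], [0, 0, 0], [0, 0, 0], [0, 0, 0], [0, 0, 0], [0, 0, 0], [0, 0, 0], [0, 0, 0]], delta_pos=[[0, 0, 0.001], [0, 0, 0.002], [0, 0, 0.003], [0, 0, 0.004], [0, 0, 0.005], [0, 0, 0.006], [0, 0, 0.007], [0, 0, 0.0075], [0, 0, 0.0075], [0, 0, 0.0075]], gripper=[1, 1, 1, 1, 1, 1, 1, 1, 1, 1])

```text
time: 22.22
position: [0.5463, -0.1901, 0.0314]
tool_rot: [0.076, 0.997, -0.0, -0.0]
ft_force: [-1.1, -0.1, -1.5]
grip_width: 0.0213
grip_force: 59.9
```

It is touching the tray floor, so I open and rise.

Request:
arm_command(delta_rot=[[0, 0, 0], [0, 0, 0], [0, 0, 0], [0, 0, 0], [0, 0, 0], [0, 0, 0], [0, 0, 0], [0, 0, 0], [0, 0, 0], [0, 0, 0], [0, 0, 0], [0, 0, 0]], delta_pos=[[0, 0, 0], [0, 0, 0], [0, 0, 0], [0, 0, 0], [0, 0, 0], [0, 0, 0], [0, 0, 0], [0, 0, 0], [0, 0, 0], [0, 0, 0], [0, 0, 0], [0, 0, 0]], gripper=[-1, -1, -1, -1, -1, -1, -1, -1, -1, -1, -1, -1])

```text
time: 23.22
position: [0.5463, -0.1901, 0.0313]
tool_rot: [0.076, 0.997, 0.0, 0.0]
ft_force: [0.4, -0.5, 0.1]
grip_width: 0.0855
grip_force: 0.0
```

Request:
arm_command(delta_rot=[[0, 0, 0], [0, 0, 0], [0, 0, 0], [0, 0, 0], [0, 0, 0], [0, 0, 0], [0, 0, 0], [0, 0, 0], [0, 0, 0], [0, 0, 0], [0, 0, 0], [0, 0, 0]], delta_pos=[[0, 0, -0.01], [0, 0, -0.02], [0, 0, -0.04], [0, 0, -0.07], [0, 0, -0.1], [0, 0, -0.13], [0, 0, -0.13], [0, 0, -0.13], [0, 0, -0.13], [0, 0, -0.13], [0, 0, -0.13], [0, 0, -0.13]], gripper=[-1, -1, -1, -1, -1, -1, -1, -1, -1, -1, -1, -1])

```text
time: 24.22
position: [0.5456, -0.1897, 0.16]
tool_rot: [0.076, 0.997, 0.001, -0.001]
ft_force: [-0.5, -0.3, -0.1]
grip_width: 0.0872
grip_force: 0.0
```

```bash
python3 -c "
from h import *
plan([.546,-.191,.16],-9)
c=cam('side'); w=cam('wrist'); cv2.imwrite('pics/end.png',np.hstack([cv2.resize(c['pixels'][120:345,230:460],(440,430)),cv2.resize(w['pixels'][80:380,180:430],(358,430))]))"
```

```text
t 24.22 pos [ 0.5456 -0.1897  0.16  ] F [-0.53 -0.26 -0.11] M [0.007 0.015 0.004] w 0.0872 gf 0.0 tilt/rot left [ 0.06 -0.15  0.28]
  dpos [-0.0006 -0.0012 -0.    ] drot [ 0.06 -0.15  0.28] q [-0.53  0.54  1.61 -0.    0.99 -1.95]
```

View pics/end.png

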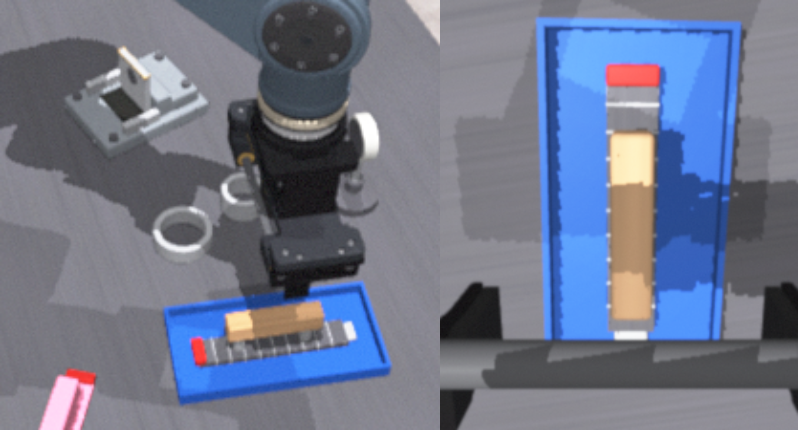

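The file lies flat and centred in the tray (side crop about (275,335)), the plate is against the wall, and the rings and gauge are unmoved. I'm handing in.

```bash
python3 -c "
from h import *
print(robot.hand_in())"
```

```text
the job is handed in; nothing more can be done
None
```

I filed the plate edge with two forward strokes at roughly 4–13 N by the wrist readings, laid the file flat in its tray, let go and handed the job in at about 24 s; the hand-in returned no verdict.

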